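Hang the slotted throwing template on its peg

ROBOT

A 7-joint arm with a two-finger parallel gripper is mounted at the origin on a cart in front of the work surface, level with it; the furniture and walls round the work are solid. World frame = base frame: x ahead of the robot, y to its left, z up, the work surface at z = 0. Lengths are in m, angles in rad, forces in N, time in s.
With the tool pointing down it reaches from about 0.4 to 0.85 m from the base axis. Payload 4.5 kg.
Tool frame: the origin (TCP) lies at the very end of the fingers, on their centre line; the grasp point (between the pads) lies 19 mm behind it; z points along the fingers, y is the line along which they close (so a half turn about z gives the same grasp; the last joint's range is limited). The gripper opens to 88 mm and grips with 3 to 60 N. Pads are 18 mm wide; open, the fingers measure 123 mm over their backs; the gripper's body (75 mm by 187 mm) begins 45 mm behind the grasp point.
Start: joints at [-1.185, 0.689, -0.195, 1.565, 0.157, 0.902, -0.215], TCP at [0.215, 0.587, 0.239] pointing down, gripper open.
Joint ranges: [-3.01, 3.01], [-0.46, 2.08], [-1.47, 1.51], [0.13, 2.56], [-1, 4.14], [0.04, 2.09], [-2.66, 2.66]. Speed limits (rad/s): [2.57, 2.57, 3.14, 3.14, 3.14, 3.14, 3.14].

INTERFACE

Orientations are given as a unit quaternion [x, y, z, w].
In Python, from plant import r, eyes, nets gives the robot as it stands.
- The arm moves only by the shell command python3 -m pendant 'ROWS' [FORCE]. ROWS is JSON, a list of rows, each an object of numbers: "claw": the opening, from 0 (shut) to 1 (fully open); "dx", "dy", "dz": the shift along the world's x, y, z in mm; "twist": the turn about the world's z in rad. In form: [{"claw": .., "dx": .., "dy": .., "dz": .., "twist": ..}, ...]. A call has 1 to 8 rows; each row is the pose to reach, as a shift and turn from the pose commanded when the call began; what a row does not reach only later rows make up. A row lasts 1/10 s, in which the tool goes at most 50 mm and 8.59 degrees, less where a joint would pass 70% of its speed; a pose out of reach is approached as far as the arm can. A call with a gripper value outside its range is refused whole. The fingers move at their own pace and stop on an object; FORCE is the grip in N (left out, the last holds). Time passes only in rows, so rows that repeat a pose let the fingers close. It gives the time, the measured TCP pose, the force, the opening and the grip force at its end, in the units of the state.
- r.get_state(): the state, without advancing time (a new reading comes with each control period).
- eyes.snapshot(name): name is "side" or "top"; returns (picture, depth): 480x640x3 uint8, blue, green, red; 480x640 float32, m along the optical axis (not along the pixel's ray), 0 where there is no reading.
- eyes.camera_info(name): a dict with "K" (3x3 intrinsics, pixels), "D" ([k1, k2, p1, p2, k3] as OpenCV has them; the pictures are not rectified), "world_to_cam" (4x4, takes a point from world to camera coordinates). Camera axes: x right, y down, z forward; pixel columns grow to the right and rows downward; lengths in m; the calibration is good to about 2 mm. A picture is of the moment at which its call begins. camera_info takes no time and is no camera call.
- r.finish_job(): hands the job in; it is judged then, once.
Trained networks look in the newest picture that a camera, given by its name, has taken for a name from the list of things; names that differ only in an ending like _2 or _b are one class to them, and where a whole thing is asked for, a point or a joint stands for the part that bears it (a point fixed in the world has none). Each returns a list of dicts, best first, with "confidence" (0 to 1); they miss things now and then, are a little off and sometimes report something else, mostly with a low value. They report only what shows in the picture. A call takes as long as a camera call.
- nets.spot_in(camera, query): "box" ([left, top, width, height] as shares, 0 to 1, of the picture: columns of its width, rows of its height, round what is visible of it).
- nets.place_of(camera, query): "position" ([column, row] as shares, 0 to 1, of the picture: columns of its width, rows of its height: a listed point, or the origin of a listed thing).
The state is a dict: "clock": time; "q": joint angles; "qd": joint speeds; "joint_torque": joint torques, N m; "tool_pos": TCP position; "eef_rot": TCP orientation; "contact_force": force on the tool from outside, world axes, zero at the start; "moment": the same for the moment, N m; "opening": opening from 0.0 (shut) to 1.0 (fully open); "finger_force": force on a finger pad.
Only numpy, scipy, OpenCV 4.12 (cv2) and the standard library are available. Lean on these libraries where they do the work, as an engineer would, in place of code of your own. Each camera call takes 0.05 s, during which the arm holds its last target. There are 200 camera calls.

TASK

Take the wooden template with the open side slot out of its grooved block and hang it on the peg of the little stand: slide the slot sideways over the peg between collar and head, then let it down until the peg sits in the pocket at the end of the slot, and leave it hanging free. Find the peg gently by feel, since its height is not known exactly: do not force template, hand or arm against the stand, and leave the other template and the tools lying about where they are.

Things in the scene. Friction and masses are not known exactly. Their poses are not given: they have to be found in the camera images.
- template: slotted template: loose upright plate of pale wood, 10 mm thick (x), 100 wide (y), 185 high (z), 0.1 to 0.21 kg, standing in a block's groove. Origin: middle of its lower edge, z up. Up to z = 100 it is 100 wide (y -50 to 50, lower +y corner round), above z = 122 it is 60 wide (y -30 to 30, round top). Centre of mass near y = 0, below the pocket
- template_center (a point): centre of the slotted template, half-way up (z = 92.5 in its frame), axes as the template's
- template_grip (a point): on the slotted template's upper part, at z = 165 in its frame, 20 below its top; the plate is 10 thick (x) here, so fingers that close along its x hold it from above
- template_mouth (a point): mouth of the template's slot (template frame y = -40, z = 106 mm). The slot opens at the -y edge and runs level towards +y: floor z = 100, ceiling z = 112, blind end wall at y = +6. The jaw above the slot reaches only to y = -30, the one below to y = -50, so the slot's floor stands out as a ledge under the mouth (flat from y = -44, rounded outside that)
- template_pocket (a point): where the peg's axis lies in the template when it hangs seated: template frame y = 0, z = 118 mm, mid thickness. The pocket rises from the slot's blind end: y -6 to +6, from the slot's ceiling z = 112 up to z = 122. Axes as the template's
- stand: peg stand, fixed to the worktop: round wooden foot 100 mm across, wooden post 34 across up to z = 120, brass clamp to z = 134, then a steel column 16 across that ends 10 above the peg's axis. Origin: middle of its underside. The level steel peg points from the column along the stand's -x (roughly to the robot); y is level across the peg, z up
- stand_peg_line (a point): mid of the peg's neck at nominal height: stand frame x = -50, y = 0, z = 190 mm. The true peg axis is anywhere from 175 to 205 (column clamped differently each time, does not give): not reported, to be seen or felt. Along stand x: collar 20 across from -8 to -42, neck 8 across to -58 (the template goes here, 3 free each side), head 20 across to -64
- rack_a: grooved wooden block, fixed, 56 mm (x) by 84 (y) by 40 high; groove along its y, 11.5 wide, its floor 10 above the worktop, holds the slotted template upright. Origin: middle of its underside
- blank: the other template, of the same wood but lower (10 thick, 100 wide, 130 high) and with only a small closed window 12 square near its top in place of the slot; it stands upright in a second block of the same kind and stays there. Origin: middle of its lower edge
- wood_stamp: loose small turned wooden stamp, 33 x 33 x 62, a bystander. Origin: middle of its underside
- ring_cutter_1: loose metal ring cutter, 67 across, 22 high, a bystander. Origin: middle of its underside
- ring_cutter_2: loose metal ring cutter, 47 across, 18 high, a bystander. Origin: middle of its underside
- wood_rib: loose flat wooden rib, 58 x 109 x 8, a bystander. Origin: middle of its underside

How it is judged:
On the way, in this order (a step that is already met when the one before it is completed fails the run):
1. the slotted template has been lifted out of its block (height (world z) of template above 0.042 m), for 0.1 s.
2. its slot has been slid over the peg's neck, between collar and head (y of template_pocket in the frame of stand_peg_line between -0.005 and 0.005 m and x of template_pocket in the frame of stand_peg_line between -0.007 and 0.007 m and z of template_pocket in the frame of stand_peg_line between -0.019 and 0.032 m), for 0.1 s.
At the end, for the whole second after the job is handed in: The slotted template hangs on the peg's neck alone, upright within 0.15 rad and at rest (under 30 mm/s): the peg is in the pocket, within 5 mm sideways and 7 mm along the peg of the neck's middle, at the peg's height range, the peg carrying its weight (y of template_pocket in the frame of stand_peg_line between -0.005 and 0.005 m and x of template_pocket in the frame of stand_peg_line between -0.007 and 0.007 m and z of template_pocket in the frame of stand_peg_line between -0.019 and 0.019 m and angle between template's own z axis and vertical below 0.15 rad and contact force between template and stand above 0.4 N and linear speed of template below 0.03 m/s); the robot touches nothing.
It fails at once if the template is forced against the stand (over 20 N) (contact force between template and stand above 20 N).
It fails at once if the hand or arm is forced against the stand (over 20 N) (contact force between any of the fingers, the arm and stand above 20 N).
It fails at once if the other template is disturbed (moved over 15 mm) (distance of blank from where it was at the start of the episode above 0.015 m).
It fails at once if a loose tool on the worktop is disturbed (moved over 20 mm) (distance of any of wood_stamp, ring_cutter_1, ring_cutter_2, wood_rib from where it was at the start of the episode above 0.02 m).
It also fails if it takes over 45 s, if anything falls off the work surface, if the arm or the gripper's body presses on something with over 40 N, if the wrist force passes 120 N, or if a joint passes its speed limit or range.

## Working session

There is one attempt and no reset: what is moved stays moved. The work goes in short steps, Python scripts to look and compute and a shell command to move; the robot and the scene stay as the last step left them, time stands still between calls to the robot, and variables do not carry over. Pictures are saved under pics/ and viewed, at most 10 in all, crops included, and the job is handed in when it is done.

```bash
mkdir -p pics; ls; cat > h.py <<'E'
import numpy as np,cv2
from plant import r,eyes,nets
def cam(n):
    i=eyes.camera_info(n); return np.array(i["K"]),np.array(i["D"]),np.array(i["world_to_cam"])
def px2w(n,u,v,depth=None,z=None):
    K,D,T=cam(n); p=cv2.undistortPoints(np.array([[[u,v]]],float),K,D)[0,0]
    R=T[:3,:3];t=T[:3,3];c=-R.T@t;d=R.T@np.array([p[0],p[1],1])
    s=depth if depth is not None else (z-c[2])/d[2]
    return c+s*d
def cloud(n,dep):
    K,D,T=cam(n);v,u=np.mgrid[0:480,0:640]
    p=cv2.undistortPoints(np.stack([u,v],-1).reshape(-1,1,2).astype(float),K,D).reshape(480,640,2)
    P=np.dstack([p*dep[...,None],dep]); W=(P-T[:3,3])@T[:3,:3]; W[dep==0]=np.nan
    return W
def w2px(n,P):
    K,D,T=cam(n);return cv2.projectPoints(np.atleast_2d(P).astype(float),cv2.Rodrigues(T[:3,:3])[0],T[:3,3],K,D)[0].reshape(-1,2)
E
python3 - <<'E'
from h import *
s=r.get_state();print({k:np.round(v,3).tolist() for k,v in s.items()})
for n in("side","top"):
    im,d=eyes.snapshot(n);cv2.imwrite(f"pics/{n}0.png",im);np.save(f"{n}0.npy",d)
    T=cam(n)[2];print(n,-T[:3,:3].T@T[:3,3],T[2,:3])
    for q in("template","template_grip","template_mouth","template_pocket","stand","stand_peg_line","rack_a","blank"):
        o=nets.place_of(n,q)[:2]
        for e in o:
            u,v=e["position"][0]*640,e["position"][1]*480
            dd=d[min(int(v),479),min(int(u),639)]
            print(q,round(e["confidence"],2),round(u),round(v),np.round(px2w(n,u,v,depth=dd),3))
E
```

```text
pics
{'clock': 0.0, 'q': [-1.185, 0.69, -0.195, 1.566, 0.157, 0.902, -0.215], 'qd': [0.0, -0.0, 0.002, -0.001, 0.0, 0.0, 0.001], 'joint_torque': [-0.0, -52.758, -1.267, -15.344, -0.053, 0.006, 0.0], 'tool_pos': [0.215, 0.586, 0.238], 'eef_rot': [0.175, 0.985, -0.001, -0.0], 'contact_force': [-0.271, -0.331, 0.324], 'moment': [-0.01, -0.035, -0.012], 'finger_force': 0.0, 'opening': 1.002}
side [ 0.53942653 -0.79326767  0.76572207] [-0.03623515  0.82307273 -0.56677888]
template 0.74 300 198 [0.443 0.14  0.194]
template 0.68 297 270 [0.44  0.107 0.056]
template_grip 0.77 301 196 [0.444 0.147 0.194]
template_grip 0.4 298 270 [0.441 0.107 0.056]
template_mouth 0.95 299 242 [0.442 0.122 0.108]
template_pocket 0.78 299 221 [0.442 0.129 0.153]
template_pocket 0.49 276 394 [ 0.432 -0.156  0.009]
stand 0.66 361 361 [ 0.566 -0.097  0.033]
stand 0.34 295 278 [0.435 0.115 0.029]
stand_peg_line 0.65 337 279 [0.514 0.15  0.003]
rack_a 0.85 298 278 [0.44  0.112 0.031]
blank 0.8 327 230 [0.488 0.269 0.041]
top [0.38666698 0.10408938 1.38201456] [ 0.11422956 -0.00651778 -0.993433  ]
template 0.68 297 280 [0.435 0.156 0.186]
template_grip 0.54 296 277 [0.441 0.158 0.194]
template_grip 0.45 436 285 [ 0.432 -0.15   0.005]
template_mouth 0.71 316 280 [0.438 0.121 0.105]
template_pocket 0.6 297 279 [0.436 0.156 0.196]
stand 0.61 400 226 [ 0.56  -0.063  0.061]
stand_peg_line 0.66 416 237 [ 0.54  -0.105  0.021]
rack_a 0.87 304 280 [0.436 0.142 0.194]
blank 0.7 228 260 [0.478 0.299 0.143]
```

View pics/side0.png

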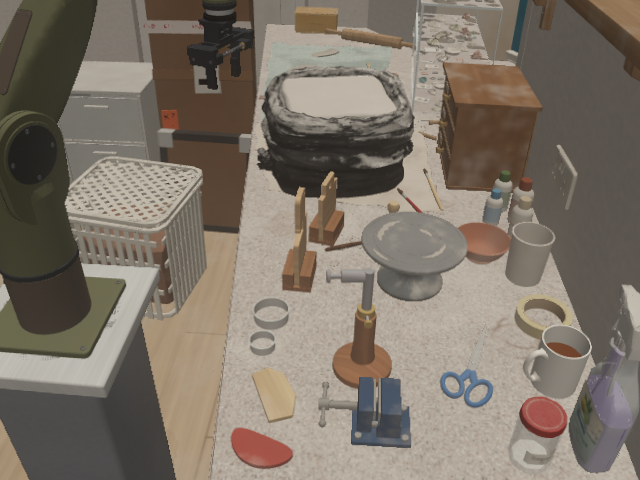

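View pics/top0.png

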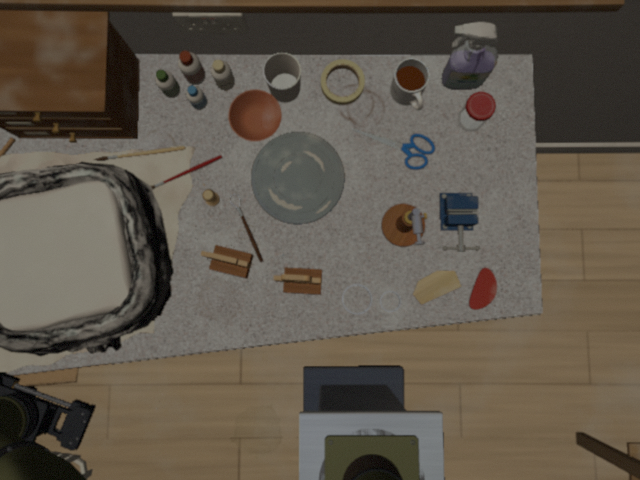

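The side picture shows the slotted template upright at (300,235) in its block, the stand's foot at (362,365), and the peg near (345,275) pointing left towards the robot. In the top view the template is at (300,280), the stand at (403,225) and the peg at (419,228). The mouth faces -y, towards the stand.

```bash
cat > m.py <<'E'
from h import *
W={n:cloud(n,np.load(f"{n}0.npy")) for n in("side","top")}
def sel(n,u0,u1,v0,v1,z0,z1):
    P=W[n][v0:v1,u0:u1].reshape(-1,3);return P[(P[:,2]>z0)&(P[:,2]<z1)]
def line(P):
    c=P.mean(0);_,s,v=np.linalg.svd(P[:,:2]-c[:2]);d=v[0];return c,d,np.degrees(np.arctan2(d[1],d[0])),s/len(P)**.5
P=sel("top",270,325,262,300,.06,.25);print("tmpl top",len(P),*line(P),P.min(0),P.max(0))
for a,b in((.06,.115),(.12,.19),(.17,.25)):
    Q=P[(P[:,2]>a)&(P[:,2]<b)];print(a,len(Q),Q.min(0) if len(Q) else 0,Q.max(0)if len(Q) else 0)
P=sel("top",270,330,262,300,.03,.05);print("rack",len(P),*line(P),P.min(0),P.max(0))
P=sel("side",285,315,180,262,.06,.25);print("tmpl side",len(P),P.mean(0),P.min(0),P.max(0))
for a in np.arange(.06,.21,.015):
    Q=P[(P[:,2]>a)&(P[:,2]<a+.015)];
    if len(Q):print(round(a,3),len(Q),np.median(Q,0),Q[:,:2].min(0),Q[:,:2].max(0))
P=sel("top",400,440,195,265,.15,.25);print("peg top",len(P),*line(P),P.min(0),P.max(0))
P=sel("side",320,380,260,310,.15,.25);print("peg side",len(P),*line(P),P.min(0),P.max(0))
P=sel("side",325,352,260,310,.15,.25);print("peg part",len(P),*line(P),P.min(0),P.max(0))
P=sel("top",375,435,200,250,.008,.04);print("foot",len(P),P.min(0),P.max(0),(P.min(0)+P.max(0))/2)
t=cv2.imread("pics/top0.png");s=cv2.imread("pics/side0.png")
a=cv2.resize(s[170:300,270:380],None,fx=4,fy=4,interpolation=2);b=cv2.resize(t[190:300,265:445],None,fx=2,fy=2,interpolation=2)
o=np.zeros((520,800,3),np.uint8);o[:520,:440]=a;o[:220,440:800]=b;cv2.imwrite("pics/c.png",o)
E
python3 m.py
```

```text
tmpl top 324 [0.43912358 0.15812877 0.15183588] [-0.04767541 -0.99886288] -92.7326356325384 [0.02723882 0.0032066 ] [0.43283287 0.10987658 0.06134457] [0.44673217 0.20963028 0.19977928]
0.06 95 [0.43283287 0.10987658 0.06134457] [0.44673217 0.20803114 0.11485366]
0.12 85 [0.43386427 0.12962898 0.12026518] [0.44640367 0.2094626  0.18995223]
0.17 161 [0.43386427 0.131208   0.17134443] [0.4453925  0.18862304 0.19977928]
rack 680 [0.43869885 0.15161581 0.03852971] [-0.02848385 -0.99959425] -91.63222541382149 [0.02449079 0.01875607] [0.41053247 0.11017173 0.03086299] [0.47036487 0.19438103 0.04889363]
tmpl side 768 [0.44134505 0.14491276 0.13200196] [0.43197306 0.10418261 0.06005766] [0.44799224 0.21190749 0.19820152]
0.06 55 [0.4445102  0.15619826 0.06760502] [0.43197558 0.10927669] [0.44778998 0.21190749]
0.075 85 [0.44243805 0.12195749 0.08214351] [0.43197306 0.10418261] [0.44763565 0.21046728]
0.09 91 [0.44274259 0.12275004 0.09794709] [0.43224923 0.10457495] [0.44774624 0.21019488]
0.105 127 [0.44048959 0.13598161 0.11027451] [0.43235337 0.1055841 ] [0.44798207 0.20865981]
0.12 58 [0
[... 549 characters left out ...]
16 [ 0.54282454 -0.07826996  0.20197544] [-0.99033778 -0.13867617] -172.02875071399072 [0.02006168 0.00513195] [ 0.50487989 -0.09338325  0.16026554] [ 0.57568317 -0.06778711  0.21134697]
peg side 753 [ 0.55012307 -0.08582896  0.1935141 ] [-0.9954733  -0.09504166] -174.54628228421043 [0.02045953 0.0036511 ] [ 0.50419066 -0.09632085  0.15079218] [ 0.57575921 -0.07072982  0.21049071]
peg part 251 [ 0.52504884 -0.08815366  0.2020006 ] [0.99825946 0.05897505] 3.3809831120615685 [0.01210938 0.00392499] [ 0.50419066 -0.09632085  0.19069367] [ 0.5422843  -0.07839313  0.20965915]
foot 927 [ 0.51939041 -0.13629983  0.00806969] [ 0.61659773 -0.02874605  0.03958457] [ 0.56799407 -0.08252294  0.02382713]
```

View pics/c.png

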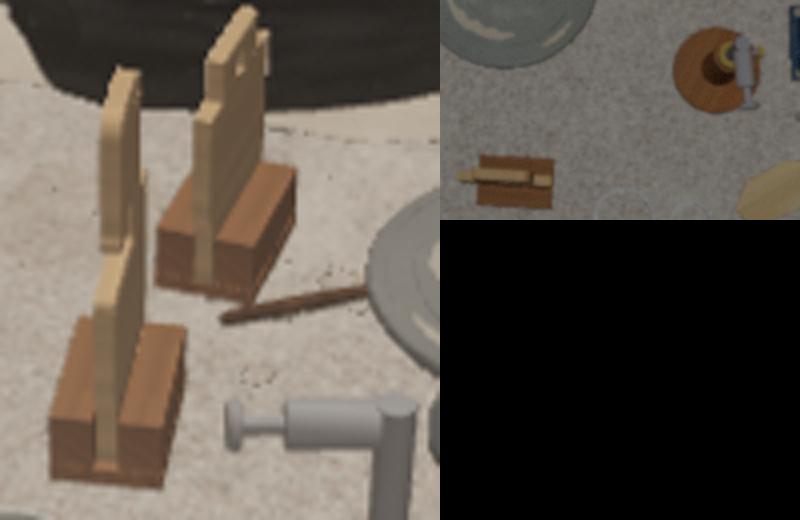

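```bash
cat > f.py <<'E'
import sys
from h import *
from scipy.optimize import least_squares
tag=sys.argv[1] if len(sys.argv)>1 else "0"
W={n:cloud(n,np.load(f"{n}{tag}.npy")) for n in("side","top")}
def sel(n,lo,hi):
    P=W[n].reshape(-1,3);P=P[~np.isnan(P[:,0])];return P[((P>lo)&(P<hi)).all(1)]
def fitpeg(P):
    def res(p):
        x,y,z,a=p;c,s=np.cos(a),np.sin(a)
        d=P-[x,y,z];u=d[:,0]*c+d[:,1]*s;v=-d[:,0]*s+d[:,1]*c;w=d[:,2] # u: along stand x, 0 at neck mid
        rho=np.hypot(v,w)
        def seg(u0,u1,R):
            du=np.maximum(np.maximum(u0-u,u-u1),0);dr=np.maximum(rho-R,0);ins=(du==0)&(dr==0)
            return np.where(ins,np.minimum(np.minimum(u-u0,u1-u),R-rho),np.hypot(du,dr))
        r1=np.hypot(u-.05,v); c0=np.maximum(r1-.008,0);cz=np.maximum(w-.01,0)
        col=np.where((c0==0)&(cz==0),np.minimum(.008-r1,.01-w),np.hypot(c0,cz))
        return np.min([seg(.008,.042,.01),seg(-.008,.008,.004),seg(-.014,-.008,.01),col],0)
    o=least_squares(res,[.518,-.085,.2,0.],loss="soft_l1",f_scale=.001,x_scale=[.01,.01,.01,.1]);return o.x,np.sqrt(np.mean(o.fun**2))
S={n:sel(n,[.49,-.12,.16],[.6,-.05,.23]) for n in W}
for n in S:print("peg",n,len(S[n]),*fitpeg(S[n]))
print("both",fitpeg(np.vstack(list(S.values()))))
def fitbox(P,g,half):
    def res(p):
        c,s=np.cos(p[2]),np.sin(p[2]);d=P[:,:2]-p[:2];q=np.abs(np.c_[d[:,0]*c+d[:,1]*s,-d[:,0]*s+d[:,1]*c])-half
        o=np.hypot(*np.maximum(q,0).T)+np.minimum(q.max(1),0);return o
    o=least_squares(res,g,loss="soft_l1",f_scale=.001,x_scale=[.01,.01,.1]);return o.x,np.sqrt(np.mean(o.fun**2))
if tag=="0":
  B=[]
  for n in W:
    P=sel(n,[.42,.09,.05],[.46,.225,.105]);Q=sel(n,[.42,.09,.135],[.46,.225,.17]);print(n,len(P),len(Q))
    print(" low",fitbox(P,[.44,.156,0],[.005,.05]));print(" up",fitbox(Q,[.44,.156,0],[.005,.03]));B+=[P]
  print("low both",fitbox(np.vstack(B),[.44,.156,0],[.005,.05]))
  P=W["top"][255:305,265:335].reshape(-1,3);P=P[(P[:,2]>.034)&(P[:,2]<.046)&(P[:,1]<.2)&(P[:,1]>.1)]
  print("rack",cv2.minAreaRect(P[:,:2].astype(np.float32)*1000))
for n in W: 
  F=sel(n,[.49,-.16,.005],[.64,-.01,.03]);print("foot",n,cv2.minEnclosingCircle(F[:,:2].astype(np.float32)*1000),np.percentile(F,[2,98],axis=0).mean(0))
E
python3 f.py
```

```text
peg side 704 [ 0.51820808 -0.08375236  0.19770861  0.11044388] 0.0011336703196505467
peg top 316 [ 0.51913879 -0.08239674  0.19665409  0.11195041] 0.0016171585654733923
both (array([ 0.51824647, -0.08339955,  0.19744993,  0.10681938]), np.float64(0.0013832120346179198))
side 321 158
 low (array([ 0.43960051,  0.15812145, -0.05888783]), np.float64(0.0010417001396520686))
 up (array([ 0.43984544,  0.15823713, -0.05329643]), np.float64(0.000977167459194667))
top 50 28
 low (array([ 0.44064203,  0.16007643, -0.06041694]), np.float64(0.0009386780145085122))
 up (array([ 0.44060073,  0.159773  , -0.05921849]), np.float64(8.173725217018544e-05))
low both (array([ 0.43973936,  0.1581587 , -0.06021986]), np.float64(0.0010770226215477633))
rack ((440.16558837890625, 152.24319458007812), (83.34565734863281, 55.85260009765625), 86.6415786743164)
foot side ((560.3074340820312, -76.35382080078125), 67.79975128173828) [ 0.56755579 -0.0850414   0.01781366]
foot top ((559.5796508789062, -82.35470581054688), 96.5701675415039) [ 0.56724587 -0.07679472  0.01626688]
```

```bash
python3 -m pendant '[{"claw":1,"dx":0,"dy":-30,"dz":40,"twist":-0.14},{"claw":1,"dx":0,"dy":-60,"dz":80,"twist":-0.28},{"claw":1,"dx":0,"dy":-100,"dz":100,"twist":-0.42},{"claw":1,"dx":15,"dy":-145,"dz":100,"twist":-0.56},{"claw":1,"dx":40,"dy":-185,"dz":100,"twist":-0.70},{"claw":1,"dx":65,"dy":-225,"dz":100,"twist":-0.84},{"claw":1,"dx":95,"dy":-262,"dz":100,"twist":-0.98},{"claw":1,"dx":125,"dy":-300,"dz":100,"twist":-1.1}]' 30
```

```text
clock: 1.7
tool_pos: [0.341, 0.2854, 0.3392]
eef_rot: [0.665, 0.746, 0.001, -0.0]
contact_force: [0.3, 1.2, 0.4]
opening: 1.002
finger_force: 0.0
```

```bash
python3 -m pendant '[{"claw":1,"dx":30,"dy":-38,"dz":0,"twist":-0.09},{"claw":1,"dx":60,"dy":-76,"dz":0,"twist":-0.173},{"claw":1,"dx":85,"dy":-110,"dz":-20,"twist":-0.173},{"claw":1,"dx":99,"dy":-127,"dz":-60,"twist":-0.173},{"claw":1,"dx":99,"dy":-127,"dz":-95,"twist":-0.173},{"claw":1,"dx":99,"dy":-127,"dz":-100,"twist":-0.173},{"claw":1,"dx":99,"dy":-127,"dz":-100,"twist":-0.173}]' 30
```

```text
clock: 2.4
tool_pos: [0.4389, 0.16, 0.2386]
eef_rot: [0.726, 0.688, -0.001, -0.0]
contact_force: [0.2, 0.7, 0.9]
opening: 1.004
finger_force: 0.0
```

```bash
python3 -m pendant '[{"claw":1,"dx":1,"dy":-1,"dz":-35,"twist":-0.006},{"claw":1,"dx":1,"dy":-1,"dz":-65,"twist":-0.006},{"claw":1,"dx":1,"dy":-1,"dz":-83,"twist":-0.006},{"claw":1,"dx":1,"dy":-1,"dz":-83,"twist":-0.006},{"claw":0,"dx":1,"dy":-1,"dz":-83,"twist":-0.006},{"claw":0,"dx":1,"dy":-1,"dz":-83,"twist":-0.006},{"claw":0,"dx":1,"dy":-1,"dz":-83,"twist":-0.006},{"claw":0,"dx":1,"dy":-1,"dz":-83,"twist":-0.006}]' 30
```

```text
clock: 3.2
tool_pos: [0.4409, 0.1591, 0.1566]
eef_rot: [0.728, 0.686, 0.001, 0.0]
contact_force: [0.1, -1.3, -0.4]
opening: 0.661
finger_force: 0.0
```

```bash
python3 -m pendant '[{"claw":0,"dz":0},{"claw":0,"dz":0},{"claw":0,"dz":0}]' 30; python3 -c "
from h import *
s=r.get_state();print(s['moment'],s['tool_pos'],s['eef_rot'])"
```

```text
[-0.07038506  0.0554234  -0.00877773] [0.4408794  0.15907244 0.15664379] [7.27918897e-01 6.85662522e-01 9.37445847e-04 3.26658389e-04]validation failed for argument at $[0]...
```

Every field is required in each row.

```bash
python3 -m pendant '[{"claw":0,"dx":0,"dy":0,"dz":0,"twist":0},{"claw":0,"dx":0,"dy":0,"dz":0,"twist":0},{"claw":0,"dx":0,"dy":0,"dz":0,"twist":0},{"claw":0,"dx":0,"dy":0,"dz":0,"twist":0},{"claw":0,"dx":0,"dy":0,"dz":0,"twist":0},{"claw":0,"dx":0,"dy":0,"dz":0,"twist":0},{"claw":0,"dx":0,"dy":0,"dz":0,"twist":0},{"claw":0,"dx":0,"dy":0,"dz":0,"twist":0}]' 30
```

```text
clock: 4.0
tool_pos: [0.4404, 0.1587, 0.1557]
eef_rot: [0.728, 0.686, 0.0, 0.0]
contact_force: [-0.9, -0.0, -0.4]
opening: 0.111
finger_force: 30.0
```

```bash
python3 -m pendant '[{"claw":0,"dx":0,"dy":0,"dz":15,"twist":0},{"claw":0,"dx":0,"dy":0,"dz":35,"twist":0},{"claw":0,"dx":0,"dy":0,"dz":60,"twist":0},{"claw":0,"dx":0,"dy":0,"dz":81,"twist":0},{"claw":0,"dx":0,"dy":0,"dz":81,"twist":0},{"claw":0,"dx":0,"dy":0,"dz":81,"twist":0},{"claw":0,"dx":0,"dy":0,"dz":81,"twist":0}]' 30; python3 - <<'E'
from h import *
W=cloud("side",np.load("side0.npy")).reshape(-1,3);T=cloud("top",np.load("top0.npy")).reshape(-1,3);P=np.vstack([W,T])
m=(P[:,0]>.4)&(P[:,0]<.68)&(P[:,1]>-.2)&(P[:,1]<.13)&(P[:,2]>.02);Q=P[m]
for a in np.arange(-.2,.13,.06):
    q=Q[(Q[:,1]>a)&(Q[:,1]<=a+.06)]
    if len(q):print(round(a,2),q.max(0),q[q[:,2]>.07].min(0) if (q[:,2]>.07).any() else '')
for n in("side","top"):
    im,d=eyes.snapshot(n);cv2.imwrite(f"pics/{n}1.png",im);np.save(f"{n}1.npy",d)
s=r.get_state();print(s['contact_force'],s['tool_pos'],s['eef_rot'])
E
cat > t.py <<'E'
# pose of the held template (plan fit) + bottom/top heights
import sys; from h import *
import io,contextlib
tag=sys.argv[1]; sys.argv=["f.py",tag]
with contextlib.redirect_stdout(io.StringIO()): exec(open("f.py").read())
tp=np.array(r.get_state()["tool_pos"])
for n in W:
    for nm,z0,z1,h in(("low",-.13,-.055,.05),("up",-.015,-.002,.03)):
        P=sel(n,[tp[0]-.018,tp[1]-.065,tp[2]+z0],[tp[0]+.018,tp[1]+.065,tp[2]+z1])
        if len(P)>15:print(n,nm,len(P),*fitbox(P,[tp[0],tp[1],0],[.005,h]))
E
python3 t.py 1
```

```text
clock: 4.7
tool_pos: [0.4395, 0.1585, 0.2357]
eef_rot: [0.728, 0.686, -0.001, -0.0]
contact_force: [-0.1, 0.2, -2.7]
opening: 0.111
finger_force: 30.0
-0.2 [ 0.62543225 -0.15674667  0.08065142] [ 0.56186544 -0.19997778  0.0700441 ]
-0.14 [ 0.60721123 -0.08000221  0.20965915] [ 0.50419066 -0.11384337  0.07015784]
-0.08 [ 0.61013115 -0.02611152  0.21134697] [ 0.50487989 -0.07998167  0.07022121]
-0.02 [0.43300504 0.03740111 0.02706535] 
0.04 [0.6799758  0.09998974 0.10990179] [0.57715908 0.05608016 0.09144876]
0.1 [0.67997263 0.12999923 0.18912587] [0.43197306 0.10004569 0.07001963]
[ 0.18193067 -0.8401083  -1.36657182] [0.43961239 0.15848389 0.23567951] [ 7.27976497e-01  6.85601052e-01 -1.12745222e-03 -3.80930950e-04]
side low 450 [ 0.43815445  0.15782871 -0.05960747] 0.0012221718571427001
side up 59 [ 0.43818873  0.15794146 -0.04875699] 0.001212232895003589
```

```bash
python3 -m pendant '[{"claw":0,"dx":13,"dy":-20,"dz":0,"twist":0.05},{"claw":0,"dx":30,"dy":-50,"dz":0,"twist":0.1},{"claw":0,"dx":50,"dy":-85,"dz":0,"twist":0.14},{"claw":0,"dx":62,"dy":-120,"dz":-4,"twist":0.17},{"claw":0,"dx":69,"dy":-142,"dz":-7,"twist":0.17},{"claw":0,"dx":69,"dy":-142,"dz":-7,"twist":0.17},{"claw":0,"dx":69,"dy":-142,"dz":-7,"twist":0.17},{"claw":0,"dx":69,"dy":-142,"dz":-7,"twist":0.17}]' 30; cat > p.py <<'E'
import sys;from h import *
t=sys.argv[1]
for n in("side","top"):
    im,d=eyes.snapshot(n);cv2.imwrite(f"pics/{n}{t}.png",im);np.save(f"{n}{t}.npy",d)
s=r.get_state();print(s['contact_force'],s['tool_pos'],s['eef_rot'])
E
python3 p.py 2; python3 t.py 2; python3 f.py 2
python3 -c "
import cv2;s=cv2.imread('pics/side2.png');cv2.imwrite('pics/c2.png',cv2.resize(s[170:320,270:430],None,fx=4,fy=4,interpolation=2))"
```

```text
clock: 5.6
tool_pos: [0.5088, 0.0182, 0.2293]
eef_rot: [0.666, 0.746, -0.0, -0.001]
contact_force: [0.1, 0.5, -1.7]
opening: 0.111
finger_force: 30.0
[-0.31744302  0.00392903 -2.21398615] [0.5089866  0.01833412 0.2296045 ] [ 6.66215987e-01  7.45758718e-01  1.15266335e-04 -4.24505591e-04]
side low 278 [0.50248779 0.01688885 0.24607221] 0.002089096900978222
side up 54 [0.50775058 0.01787304 0.10738153] 0.0009759487803623179
top low 42 [0.49458246 0.05617377 0.09480918] 0.0012018278054058355
peg side 702 [ 0.51801687 -0.08393739  0.19784725  0.11485725] 0.0011695357862236023
peg top 0 [ 0.518 -0.085  0.2    0.   ] nan
both (array([ 0.51801687, -0.08393739,  0.19784725,  0.11485725]), np.float64(0.0011695357862236023))
foot side ((555.8460083007812, -68.1341552734375), 67.39268493652344) [ 0.56741376 -0.08523764  0.01754901]
foot top ((578.1115112304688, -148.8719482421875), 60.51377868652344) [ 0.57771446 -0.14520267  0.00615361]
  return _methods._mean(a, axis=axis, dtype=dtype,
  ret = ret.dtype.type(ret / rcount)
  return _methods._mean(a, axis=axis, dtype=dtype,
  ret = ret.dtype.type(ret / rcount)
```

View pics/c2.png

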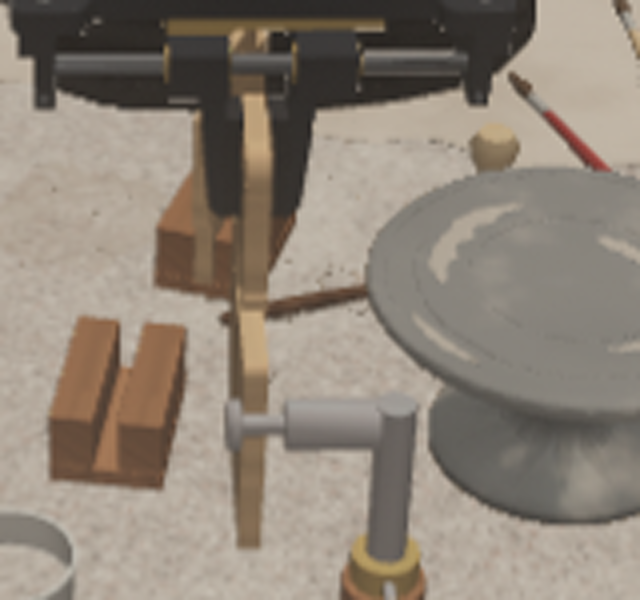

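The crop shows the held template (250,330) in line with the neck (265,425), between head (235,425) and collar (320,425), with its mouth just above and behind the peg. I'll bring the ledge under the peg and feel upward.

```bash
python3 -m pendant '[{"claw":0,"dx":1,"dy":-20,"dz":0,"twist":0.005},{"claw":0,"dx":3,"dy":-40,"dz":0,"twist":0.005},{"claw":0,"dx":5,"dy":-55,"dz":0,"twist":0.005},{"claw":0,"dx":6,"dy":-63,"dz":0,"twist":0.005},{"claw":0,"dx":6,"dy":-63,"dz":0,"twist":0.005},{"claw":0,"dx":6,"dy":-63,"dz":0,"twist":0.005},{"claw":0,"dx":6,"dy":-63,"dz":3,"twist":0.005},{"claw":0,"dx":6,"dy":-63,"dz":3,"twist":0.005}]' 30; python3 p.py 3; python3 t.py 3 2>/dev/null
```

```text
clock: 6.5
tool_pos: [0.5156, -0.0452, 0.2331]
eef_rot: [0.665, 0.747, 0.0, 0.0]
contact_force: [-0.6, 0.5, -1.9]
opening: 0.107
finger_force: 30.0
[ 0.09128324  0.63950134 -1.2979218 ] [ 0.51548005 -0.04561677  0.23291492] [6.64912291e-01 7.46921399e-01 2.49838863e-04 8.59065785e-05]
side low 352 [ 0.51462269 -0.04582974  0.11666571] 0.0012550559588293292
side up 61 [ 0.51442833 -0.04549502  0.12436488] 0.0008522153355591311
top low 61 [ 0.50421168 -0.0451084   0.06497304] 0.002127607097381329
```

```bash
python3 -m pendant '[{"claw":0,"dx":-0.5,"dy":0,"dz":1.5,"twist":0},{"claw":0,"dx":-0.5,"dy":0,"dz":3,"twist":0},{"claw":0,"dx":-0.5,"dy":0,"dz":3,"twist":0},{"claw":0,"dx":-0.5,"dy":0,"dz":3,"twist":0}]' 30;python3 -m pendant '[{"claw":0,"dx":0,"dy":0,"dz":0.7,"twist":0},{"claw":0,"dx":0,"dy":0,"dz":0.7,"twist":0}]' 30;python3 -m pendant '[{"claw":0,"dx":0,"dy":0,"dz":0.7,"twist":0},{"claw":0,"dx":0,"dy":0,"dz":0.7,"twist":0}]' 30
```

```text
clock: 7.0
tool_pos: [0.5149, -0.0463, 0.2358]
eef_rot: [0.665, 0.747, 0.0, 0.0]
contact_force: [0.1, -0.3, -1.3]
opening: 0.11
finger_force: 30.0
clock: 7.2
tool_pos: [0.5149, -0.0463, 0.2365]
eef_rot: [0.665, 0.747, 0.0, 0.0]
contact_force: [0.4, 0.5, -1.6]
opening: 0.113
finger_force: 30.0
clock: 7.4
tool_pos: [0.5149, -0.0463, 0.2372]
eef_rot: [0.665, 0.747, 0.0, 0.0]
contact_force: [0.6, -0.3, -1.7]
opening: 0.111
finger_force: 30.0
```

```bash
for i in 1; do :; done; python3 -m pendant '[{"claw":0,"dx":0,"dy":0,"dz":0.7,"twist":0},{"claw":0,"dx":0,"dy":0,"dz":0.7,"twist":0}]';python3 -m pendant '[{"claw":0,"dx":0,"dy":0,"dz":0.7,"twist":0},{"claw":0,"dx":0,"dy":0,"dz":0.7,"twist":0}]'
```

```text
clock: 7.6
tool_pos: [0.5149, -0.0462, 0.2379]
eef_rot: [0.665, 0.747, 0.0, 0.0]
contact_force: [-0.2, 0.4, -1.4]
opening: 0.11
finger_force: 30.0
clock: 7.8
tool_pos: [0.5149, -0.0463, 0.2386]
eef_rot: [0.665, 0.747, 0.0, 0.0]
contact_force: [0.3, 0.3, -1.0]
opening: 0.109
finger_force: 30.0
```

```bash
python3 -m pendant '[{"claw":0,"dx":0,"dy":0,"dz":0.7,"twist":0},{"claw":0,"dx":0,"dy":0,"dz":0.7,"twist":0}]'
```

```text
clock: 8.0
tool_pos: [0.5148, -0.0463, 0.2392]
eef_rot: [0.665, 0.747, -0.0, -0.0]
contact_force: [-0.5, -0.6, -2.4]
opening: 0.108
finger_force: 30.0
```

```bash
python3 -m pendant '[{"claw":0,"dx":0,"dy":0,"dz":0.5,"twist":0},{"claw":0,"dx":0,"dy":0,"dz":0.5,"twist":0}]'
```

```text
clock: 8.2
tool_pos: [0.5147, -0.0464, 0.2394]
eef_rot: [0.665, 0.747, -0.0, -0.0]
contact_force: [0.5, -1.3, -6.0]
opening: 0.108
finger_force: 30.0
```

```bash
python3 -m pendant '[{"claw":0,"dx":0,"dy":0,"dz":0.5,"twist":0},{"claw":0,"dx":0,"dy":0,"dz":0.5,"twist":0}]'
```

```text
clock: 8.4
tool_pos: [0.5146, -0.0465, 0.2397]
eef_rot: [0.665, 0.747, -0.0, -0.0]
contact_force: [0.6, -1.9, -10.4]
opening: 0.109
finger_force: 30.0
```

```bash
python3 -m pendant '[{"claw":0,"dx":0,"dy":0,"dz":-3.2,"twist":0},{"claw":0,"dx":0,"dy":0,"dz":-3.2,"twist":0},{"claw":0,"dx":1,"dy":-8,"dz":-3.2,"twist":0},{"claw":0,"dx":2,"dy":-15,"dz":-3.2,"twist":0},{"claw":0,"dx":2,"dy":-15,"dz":-3.2,"twist":0},{"claw":0,"dx":2,"dy":-15,"dz":-3.2,"twist":0}]'; python3 p.py 4; python3 t.py 4 2>/dev/null
```

```text
clock: 9.0
tool_pos: [0.5169, -0.0617, 0.2372]
eef_rot: [0.666, 0.746, 0.0, 0.0]
contact_force: [0.6, 0.4, -1.7]
opening: 0.11
finger_force: 30.0
[ 0.54485436  0.01511018 -1.79453088] [ 0.5168559  -0.06104106  0.23709663] [ 6.65238374e-01  7.46631019e-01  1.55161659e-04 -5.81975450e-05]
side low 367 [ 0.51083589 -0.06309255  0.25689668] 0.0020889023882271506
side up 60 [ 0.5160783  -0.06178082  0.09089906] 0.0008842445110598933
top low 71 [ 0.51673814 -0.0600571   0.11121262] 0.00021707101512433006
```

```bash
python3 -m pendant '[{"claw":0,"dx":0.5,"dy":-7,"dz":0,"twist":0},{"claw":0,"dx":1.2,"dy":-14,"dz":0,"twist":0},{"claw":0,"dx":1.9,"dy":-18,"dz":0,"twist":0},{"claw":0,"dx":2,"dy":-21.5,"dz":0,"twist":0},{"claw":0,"dx":2,"dy":-21.5,"dz":0,"twist":0},{"claw":0,"dx":2,"dy":-21.5,"dz":0,"twist":0}]'; python3 p.py 5; python3 t.py 5 2>/dev/null
python3 -c "
import cv2;s=cv2.imread('pics/side5.png');cv2.imwrite('pics/c5.png',cv2.resize(s[200:350,270:430],None,fx=4,fy=4,interpolation=2))"
```

```text
clock: 9.7
tool_pos: [0.5188, -0.0827, 0.237]
eef_rot: [0.665, 0.747, 0.0, -0.0]
contact_force: [-0.9, 0.7, -1.0]
opening: 0.107
finger_force: 30.0
[ 0.04957625 -0.02335258 -2.01817097] [ 0.51884203 -0.08243938  0.23702192] [ 6.65114398e-01  7.46741467e-01  1.02175929e-04 -8.83343458e-05]
side low 395 [ 0.5123029  -0.08383499  0.2540986 ] 0.00216743167543656
side up 61 [ 0.5178276  -0.08297294  0.09877339] 0.000964053710667906
top low 73 [ 0.51885445 -0.08110667  0.11977719] 0.0002471379880074277
```

View pics/c5.png

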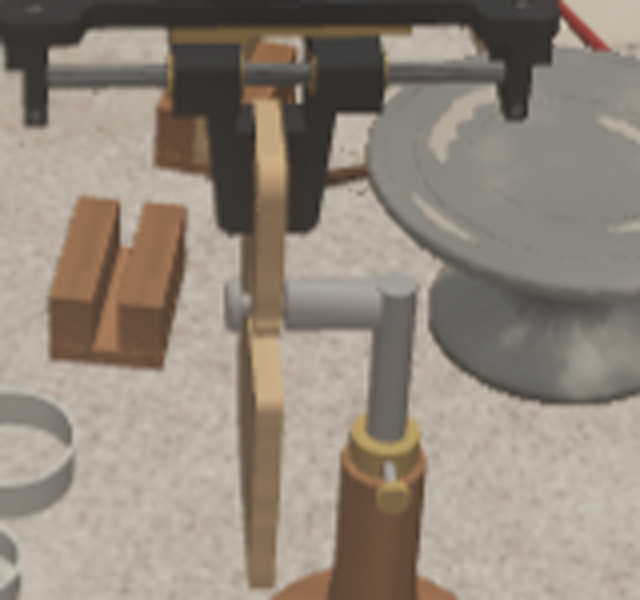

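The crop shows the jaw over the neck (270,300), between the head (235,305) and collar (320,300), with no contact. Now I let it down.

```bash
python3 -m pendant '[{"claw":0,"dx":0,"dy":-0.6,"dz":-3,"twist":0},{"claw":0,"dx":0,"dy":-0.6,"dz":-6,"twist":0},{"claw":0,"dx":0,"dy":-0.6,"dz":-8,"twist":0},{"claw":0,"dx":0,"dy":-0.6,"dz":-10,"twist":0},{"claw":0,"dx":0,"dy":-0.6,"dz":-10,"twist":0},{"claw":0,"dx":0,"dy":-0.6,"dz":-10,"twist":0}]'
```

```text
clock: 10.4
tool_pos: [0.5188, -0.0833, 0.227]
eef_rot: [0.665, 0.747, 0.0, -0.0]
contact_force: [-0.6, 0.7, -2.5]
opening: 0.112
finger_force: 30.0
```

```bash
python3 -m pendant '[{"claw":0,"dx":0,"dy":0,"dz":-0.7,"twist":0},{"claw":0,"dx":0,"dy":0,"dz":-1.2,"twist":0},{"claw":0,"dx":0,"dy":0,"dz":-1.2,"twist":0}]'
```

```text
clock: 10.7
tool_pos: [0.5188, -0.0833, 0.2258]
eef_rot: [0.665, 0.747, 0.0, -0.0]
contact_force: [0.5, -0.5, -1.2]
opening: 0.113
finger_force: 30.0
```

```bash
python3 -m pendant '[{"claw":0,"dx":0,"dy":0,"dz":-0.6,"twist":0},{"claw":0,"dx":0,"dy":0,"dz":-0.6,"twist":0}]'
```

```text
clock: 10.9
tool_pos: [0.5188, -0.0833, 0.2252]
eef_rot: [0.665, 0.747, -0.0, -0.0]
contact_force: [0.5, 0.6, -2.0]
opening: 0.111
finger_force: 30.0
```

```bash
python3 -m pendant '[{"claw":0,"dx":0,"dy":0,"dz":-0.6,"twist":0},{"claw":0,"dx":0,"dy":0,"dz":-0.6,"twist":0}]'
```

```text
clock: 11.1
tool_pos: [0.5189, -0.0834, 0.225]
eef_rot: [0.665, 0.747, 0.0, 0.0]
contact_force: [-0.2, -0.4, 1.6]
opening: 0.107
finger_force: 30.0
```

```bash
python3 -m pendant '[{"claw":0,"dx":0,"dy":0,"dz":-0.4,"twist":0},{"claw":0,"dx":0,"dy":0,"dz":-0.4,"twist":0}]'
```

```text
clock: 11.3
tool_pos: [0.5189, -0.0834, 0.2248]
eef_rot: [0.665, 0.747, 0.0, 0.0]
contact_force: [-2.5, -0.2, 5.7]
opening: 0.116
finger_force: 30.0
```

```bash
python3 -m pendant '[{"claw":0,"dx":0,"dy":0,"dz":0.5,"twist":0},{"claw":0,"dx":0,"dy":0,"dz":0.5,"twist":0},{"claw":0,"dx":0,"dy":0,"dz":0.5,"twist":0}]' 5; python3 -m pendant '[{"claw":0.14,"dx":0,"dy":0,"dz":0,"twist":0},{"claw":0.17,"dx":0,"dy":0,"dz":0,"twist":0},{"claw":0.22,"dx":0,"dy":0,"dz":0,"twist":0},{"claw":0.3,"dx":0,"dy":0,"dz":0,"twist":0},{"claw":0.4,"dx":0,"dy":0,"dz":0,"twist":0},{"claw":0.5,"dx":0,"dy":0,"dz":0,"twist":0},{"claw":0.5,"dx":0,"dy":0,"dz":0,"twist":0}]'; python3 p.py 6; python3 t.py 6 2>/dev/null
python3 -c "
import cv2;s=cv2.imread('pics/side6.png');cv2.imwrite('pics/c6.png',cv2.resize(s[200:350,270:430],None,fx=4,fy=4,interpolation=2))"
```

```text
clock: 11.6
tool_pos: [0.5191, -0.0834, 0.2249]
eef_rot: [0.665, 0.747, 0.0, 0.0]
contact_force: [-0.9, 1.0, 3.3]
opening: 0.114
finger_force: 5.0
clock: 12.3
tool_pos: [0.5189, -0.0834, 0.2247]
eef_rot: [0.665, 0.747, 0.0, 0.0]
contact_force: [-0.8, 0.4, 0.4]
opening: 0.495
finger_force: 0.0
[ 0.46328057 -0.22715279  0.02360579] [ 0.51884607 -0.08335063  0.22475215] [6.65282720e-01 7.46591522e-01 3.65461957e-05 2.57158569e-05]
side low 397 [ 0.51237485 -0.08432396  0.25754002] 0.0021785298746625475
side up 81 [ 0.5138184  -0.08452212  0.30912246] 0.001966142930459433
top low 87 [ 0.51888266 -0.0821976   0.11619571] 0.00021755917923807488
```

View pics/c6.png

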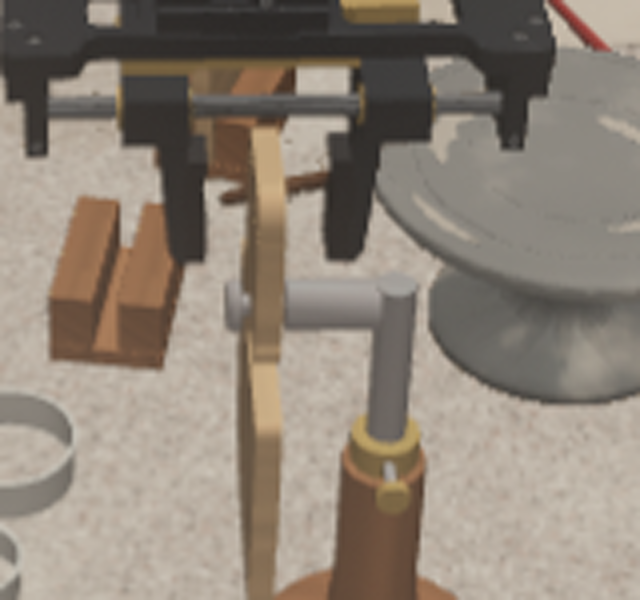

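The crop shows the template hanging upright on the neck (265,310), with both fingers clear at (185,210) and (345,210). I'll rise straight up.

```bash
python3 -m pendant '[{"claw":0.5,"dx":0,"dy":0,"dz":15,"twist":0},{"claw":0.5,"dx":0,"dy":0,"dz":40,"twist":0},{"claw":0.5,"dx":0,"dy":0,"dz":75,"twist":0},{"claw":0.5,"dx":0,"dy":0,"dz":110,"twist":0},{"claw":0.5,"dx":0,"dy":0,"dz":130,"twist":0},{"claw":0.5,"dx":0,"dy":0,"dz":130,"twist":0},{"claw":0.5,"dx":0,"dy":0,"dz":130,"twist":0},{"claw":0.5,"dx":0,"dy":0,"dz":130,"twist":0}]'; python3 -m pendant '[{"claw":0.5,"dx":0,"dy":0,"dz":0,"twist":0},{"claw":0.5,"dx":0,"dy":0,"dz":0,"twist":0},{"claw":0.5,"dx":0,"dy":0,"dz":0,"twist":0},{"claw":0.5,"dx":0,"dy":0,"dz":0,"twist":0},{"claw":0.5,"dx":0,"dy":0,"dz":0,"twist":0},{"claw":0.5,"dx":0,"dy":0,"dz":0,"twist":0},{"claw":0.5,"dx":0,"dy":0,"dz":0,"twist":0},{"claw":0.5,"dx":0,"dy":0,"dz":0,"twist":0}]' >/dev/null; python3 p.py 7
python3 -c "
import cv2;s=cv2.imread('pics/side7.png');cv2.imwrite('pics/c7.png',cv2.resize(s[200:350,270:430],None,fx=4,fy=4,interpolation=2))
a=cv2.imread('pics/side6.png');d=cv2.absdiff(a,s)[255:350,320:345];print(d.max(),d.mean())"
```

```text
clock: 13.2
tool_pos: [0.518, -0.0832, 0.3534]
eef_rot: [0.665, 0.747, -0.001, -0.001]
contact_force: [0.4, 0.2, -1.2]
opening: 0.502
finger_force: 0.0
[-0.09955875  0.01639531  0.15879408] [ 0.51884591 -0.08335656  0.35477276] [6.65294442e-01 7.46581074e-01 4.95888957e-05 4.74231459e-05]
131 2.841122807017544
```

View pics/c7.png

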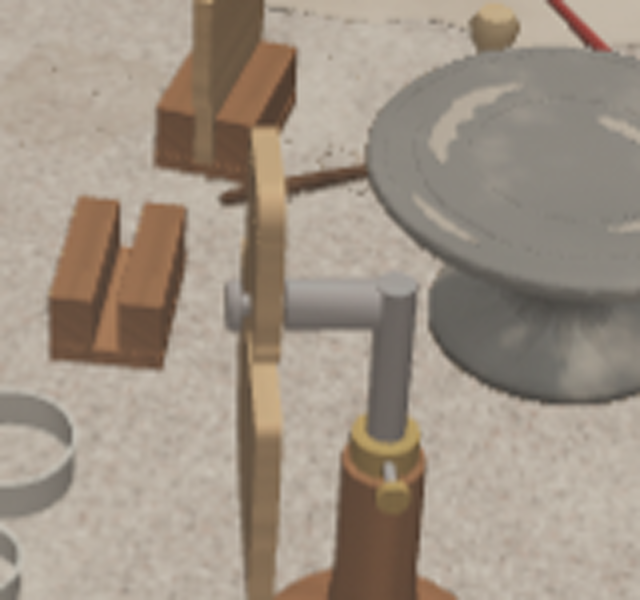

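The template hangs still and upright on the neck at (265,310), with the gripper well clear. I'm handing in.

```bash
python3 -c "
from plant import r
print(r.finish_job())"
```

```text
the job is handed in; nothing more can be done
None
```

The slotted template hangs free and upright on the peg between collar and head, the gripper is clear above it, and I handed the job in after about 14 s; the hand-in gave no verdict.

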